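# Start a wafer inspection scan

### The arm

A 6-joint arm with a two-finger parallel gripper is mounted at the origin on the work surface. World frame = base frame: x ahead of the robot, y to its left, z up, the work surface at z = 0. Lengths are in m, angles in degrees, forces in N, time in s.
With the tool pointing down it reaches from about 0.35 to 0.975 m from the base axis. Payload 17.4 kg.
Tool frame: the origin (TCP) lies midway between the tips of the shut fingers; the grasp point (between the pads) lies 19 mm behind it; z points along the fingers, y is the line along which they close (so a half turn about z gives the same grasp; the last joint's range is limited). The gripper opens to 85 mm and grips with 20 to 120 N. Pads are 22 mm wide; open, the fingers measure 114 mm over their backs; the gripper's body (76 mm by 85 mm) begins 54 mm behind the grasp point. The pads swing forward as they close: fully open they stand 13 mm farther back than shut.
Start: joints at [-73.671, 6.646, 82.598, -0, 90.757, -2.166], TCP at [0.214, -0.64, 0.231] pointing down, gripper open.
Joint ranges: [-162.19, 162.19], [-47.58, 125.68], [4.15, 143.07], [-65.23, 245.23], [0.69, 171.88], [-170.13, 170.13]. Speed limits (degrees/s): [108.29, 108.29, 127.2, 180, 180, 180].

### API

Orientations are given as a 3x3 rotation matrix whose columns are the frame's x, y, z axes.
In Python, from cell import bot gives the robot as it stands.
- The arm moves only by the shell command python3 -m handwheel 'ROWS' [FORCE]. ROWS is a JSON object of lists of equal length, an entry for each row: "slide": the shift along the tool's x, y, z in mm, a list of three; "twist": the turn, a rotation vector about the tool's x, y, z in rad, a list of three; "claw": the closure in counts, from 0 (fully open) to 255 (shut). A call has 1 to 12 rows; each row shifts and turns the commanded pose from where the row before left it, along the tool's axes as they then stand; what a row does not reach is not made up. A row lasts 1/12 s, in which the tool goes at most 41.7 mm and 7.16 degrees, less where a joint would pass 70% of its speed; a pose out of reach is approached as far as the arm can. A call with a gripper value outside its range is refused whole. The fingers move at their own pace and stop on an object; FORCE is the grip in N (left out, the last holds). Time passes only in rows, so rows that do not move let the fingers close. It gives the time, the measured TCP pose, the force, the opening and the grip force at its end, in the units of the state.
- bot.get_state(): the state, without advancing time (a new reading comes with each control period).
- bot.capture(name): name is "scene" or "top" or "wrist"; returns a dict with "img" (480x640x3 uint8, red, green, blue), "range_z" (480x640 float32, m along the optical axis (not along the pixel's ray), 0 where there is no reading), "K" (3x3 intrinsics, pixels), "eye" and "attitude" of the camera in the world. Camera axes: x right, y down, z forward; pixel columns grow to the right and rows downward; lengths in m; the calibration is good to about 2 mm. A picture is of the moment at which its call begins.
- bot.sign_off(): hands the job in; it is judged then, once.
The state is a dict: "time": time; "qpos": joint angles; "qvel": joint speeds; "tau": joint torques, N m; "tool_pos": TCP position; "orientation": TCP orientation; "ft_force": force on the tool from outside, world axes, zero at the start; "ft_torque": the same for the moment, N m; "gripper_width": finger opening in m; "gripper_force": force on a finger pad.
Only numpy, scipy, OpenCV 4.12 (cv2) and the standard library are available. Lean on these libraries where they do the work, as an engineer would, in place of code of your own. Each camera call takes 0.05 s, during which the arm holds its last target. There are 200 camera calls.

### The job

Start a scan at the inspection station purely by pressing: first push the white-dotted end of the lamp supply's red rocker fully down so the lamp is on, then push the blue button on the grey console fully in (it stays in), and last press the green button fully down and let it spring back. Keep to that order and leave the yellow and red buttons alone. Nothing is to be picked up or shifted, neither the lamp supply nor the things standing around.

Things in the scene. Friction and masses are not known exactly. Their poses are not given: they have to be found in the camera images.
- supply: lamp supply, a loose white metal box (about 2.5 kg) on rubber feet, 150 x 130 x 90 mm, the red rocker in the middle of its top face; origin: centre of the underside on the table, z up; its x axis runs along the rocker, towards the end with the white dot
- rocker_pivot (a point): point on the rocker's hinge axis, in the middle of the rocker, 100 mm above the table (10 mm above the box's top face); axes as the supply's, the hinge is its y axis
- rocker_dot (a point): centre of the white dot (18 mm across) on the red rocker, 22 mm from the pivot towards the ON end, on the rocker's upper surface; it moves with the rocker. The rocker is V-shaped, 68 mm long and 32 mm wide, each half 34 mm long. Off, the dot's half slopes up and the dot is 113 mm above the table; on, that half lies level and the dot is 104.5 mm above the table
- rocker (a joint): rocker angle: 0 is off, 0.4 rad is fully on, the dot's end pressed down as far as it goes; it stays where it is left, pressing at the dot takes about 3 N
- console: stage console, a grey box screwed to the table, 130 (x) x 250 (y) x 50 mm high, with four coloured push buttons in a row along its y axis, 58 mm apart, in any order; origin: centre of the underside, z up
- blue (a joint): round blue push button, 32 mm across, that stays in: joint value is how far it is pushed in, 0 out, 0.008 m fully in; about 3 N to push, it stays where it is left
- blue_top (a point): centre of the top face of the blue button, moves with it; the unpressed face stands 74 mm above the table, 24 mm above the console's top
- green (a joint): round green push button, 32 mm across, spring return: joint value is how far it is pressed, 0 up to 0.008 m fully down (about 1.5 N to start, 5 N fully down; it springs back when let go)
- green_top (a point): centre of the top face of the green button, moves with it; the unpressed face stands 74 mm above the table, 24 mm above the console's top
- yellow (a joint): round yellow push button, 32 mm across, spring return: joint value is how far it is pressed, 0 up to 0.008 m fully down (about 1.5 N to start, 5 N fully down; it springs back when let go)
- yellow_top (a point): centre of the top face of the yellow button, moves with it; the unpressed face stands 74 mm above the table, 24 mm above the console's top
- red (a joint): round red push button, 36 mm across, spring return: joint value is how far it is pressed, 0 up to 0.008 m fully down (about 1.5 N to start, 5 N fully down; it springs back when let go)
- red_top (a point): centre of the top face of the red button, moves with it; the unpressed face stands 74 mm above the table, 24 mm above the console's top
- jar: bystander: small amber glass jar with a black cap, 36 mm across, 55 mm high, standing between the supply and the console; origin: centre of the underside on the table
- eyepiece: bystander: black microscope eyepiece standing on end, 40 mm across, 68 mm high; origin: centre of the underside on the table
- mouse: bystander: black computer mouse, 100 x 60 x 32 mm; origin: centre of the underside on the table
- cleaner: bystander: white bottle of lens cleaner with a blue cap, 40 mm across, 110 mm high; origin: centre of the underside on the table
- wafer_box: bystander: round flat grey wafer box, 122 mm across, 30 mm high; origin: centre of the underside on the table
- blower: bystander: black rubber dust blower standing nozzle up, 60 mm across, 100 mm high; origin: centre of the underside on the table
- slide_box: bystander: blue slide box with a white lid, 87 x 37 x 34 mm; origin: centre of the underside on the table
- objective: bystander: silver microscope objective standing on its thread, 32 mm across, 50 mm high; origin: centre of the underside on the table
There are look-alikes about, which are no part of the job. Of the things shaped like the supply, the white one is meant.

How it is judged:
By the outcome, as a careful person would: the job done as asked, in the order asked, and still so for the second after the job is handed in, with the robot touching nothing.
It also fails if it takes over 51 s, if anything falls off the work surface, if the arm or the gripper's body presses on something with over 40 N, if the wrist force passes 120 N, or if a joint passes its speed limit or range.

## Working session

There is one attempt and no reset: what is moved stays moved. The work goes in short steps, Python scripts to look and compute and a shell command to move; the robot and the scene stay as the last step left them, time stands still between calls to the robot, and variables do not carry over. Pictures are saved under pics/ and viewed, at most 10 in all, crops included, and the job is handed in when it is done.

```bash
mkdir -p pics; ls; python3 - <<'E'
from cell import bot
import cv2,pickle
s=bot.get_state();print(s)
for n in ("scene","top"):
    c=bot.capture(n);pickle.dump(c,open(n+".pkl","wb"));cv2.imwrite(f"pics/{n}0.png",c["img"][:,:,::-1]);print(n,c["eye"],c["attitude"],c["K"])
E
```

```text
pics
{'time': 0.0, 'qpos': array([-7.36693959e+01,  6.67273819e+00,  8.26372098e+01, -7.68787961e-04,
        9.07553089e+01, -2.16474689e+00]), 'qvel': array([ 0.02986186,  0.02345653,  0.04253145,  0.02212452, -0.05450091,
       -0.01179156]), 'tau': array([-1.93413354e-03, -7.31979775e+01, -6.32497001e+01, -1.79741455e-04,
        6.23018350e-03,  7.33138359e-05]), 'tool_pos': array([ 0.21407281, -0.63994736,  0.23056262]), 'orientation': array([[ 9.48349457e-01,  3.17227358e-01, -3.33124106e-04],
       [ 3.17227532e-01, -9.48348832e-01,  1.08922503e-03],
       [ 2.96141231e-05, -1.13864210e-03, -9.99999351e-01]]), 'ft_force': array([ 0.83260851,  0.82535644, -0.29229504]), 'ft_torque': array([ 0.00429844, -0.00751401, -0.00260453]), 'gripper_force': 0.0, 'gripper_width': 0.08549750373288958}
scene [ 1.36361586 -0.24356489  0.87523345] [[ 0.31916578  0.63656879 -0.7020779 ]
 [ 0.94768038 -0.21901107  0.23224138]
 [-0.00592522 -0.73946895 -0.67316459]] [[453.29001176   0.         324.79023208]
 [  0.         453.29001176 239.12987132]
 [  0.           0.           1.        ]]
top [0.42277516 0.05116472 1.32851112] [[-0.0196765  -0.99471529  0.10076871]
 [-0.99978075  0.02029778  0.0051437 ]
 [-0.0071619  -0.1006454  -0.99489658]] [[443.6449749    0.         312.38374347]
 [  0.         443.6449749  238.15496716]
 [  0.           0.           1.        ]]
```

View pics/top0.png

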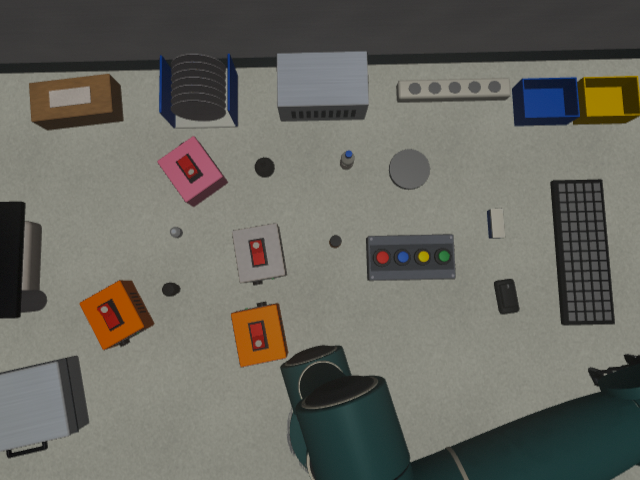

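View pics/scene0.png

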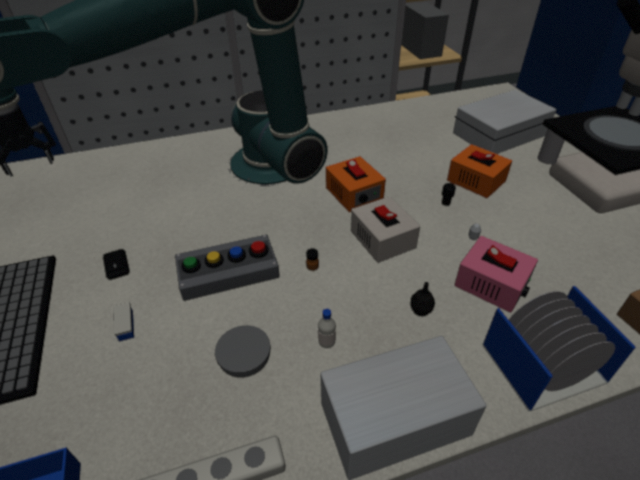

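The top view shows the white supply at about (259,252), with its dot near (258,262). In the console row, red is at (383,257), blue (403,257), yellow (424,257) and green (444,257). Next I'll measure these with masks and rays.

```bash
cat >h.py <<'E'
import numpy as np,cv2,pickle
def ray(c,u,v,z):
    d=c["attitude"]@np.linalg.solve(c["K"],[u,v,1.]);return c["eye"]+d*(z-c["eye"][2])/d[2]
def pt(c,u,v):
    r=c["range_z"][int(round(v)),int(round(u))]
    return c["eye"]+c["attitude"]@(np.linalg.solve(c["K"],[u,v,1.])*r)
def cents(m,amin=15):
    n,l,s,ce=cv2.connectedComponentsWithStats(m.astype(np.uint8))
    return [(ce[i],s[i]) for i in range(1,n) if s[i,4]>=amin]
H={"red":((0,8),(172,180)),"yellow":((22,34),),"green":((45,85),),"blue":((100,125),)}
def mask(c,name,smin=130,vmin=50):
    h=cv2.cvtColor(c["img"],cv2.COLOR_RGB2HSV).astype(int)
    return np.any([(h[...,0]>=a)&(h[...,0]<=b) for a,b in H[name]],0)&(h[...,1]>smin)&(h[...,2]>vmin)
E
python3 - <<'E'
from h import *
np.set_printoptions(precision=4,suppress=True)
for n,boxes in (("top",((225,215,295,290),(365,230,460,285))),("scene",((345,195,420,260),(170,230,285,300)))):
    c=pickle.load(open(n+".pkl","rb"))
    for k,(x0,y0,x1,y1) in enumerate(boxes):
        roi=np.zeros((480,640),bool);roi[y0:y1,x0:x1]=1
        for col in (["red"] if k==0 else list(H)):
            m=mask(c,col)&roi
            for ce,s in cents(m):
                print(n,k,col,ce,s,ray(c,*ce,.105 if k==0 else .074),pt(c,*ce))
            if k==0:
                # dot: non-red inside hull of red
                p=np.argwhere(m)[:,::-1].astype(np.int32);hu=np.zeros((480,640),np.uint8);cv2.fillConvexPoly(hu,cv2.convexHull(p),1)
                g=c["img"]; w=(hu>0)&(g[...,1]>110)
                for ce,s in cents(w,4): print("  dot",ce,s,ray(c,*ce,.113),pt(c,*ce))
                print("rect",cv2.minAreaRect(p))
c=pickle.load(open("top.pkl","rb"))
a=cv2.resize(c["img"][210:290,220:300],(400,400),interpolation=cv2.INTER_CUBIC)
c=pickle.load(open("scene.pkl","rb"))
b=cv2.resize(c["img"][190:270,340:420],(400,400),interpolation=cv2.INTER_CUBIC)
cv2.imwrite("pics/crop.png",np.hstack([a,b])[:,:,::-1])
E
```

```text
top 0 red [257.2886 253.1138] [250 240  15  25 246] [0.5082 0.2106 0.105 ] [0.5084 0.211  0.1021]
  dot [255.5 245. ] [253 243   6   5  26] [0.5302 0.2143 0.113 ] [0.5301 0.2143 0.1133]
rect ((257.0660400390625, 252.01885986328125), (24.26465606689453, 11.67160701751709), 79.3803482055664)
top 1 red [382.2093 256.9225] [376 251  13  13 129] [ 0.4925 -0.1387  0.074 ] [ 0.4926 -0.1388  0.0729]
top 1 yellow [422.9528 256.1226] [418 251  11  11 106] [ 0.4924 -0.2537  0.074 ] [ 0.4927 -0.2547  0.07  ]
top 1 green [443.618  255.7303] [439 251  11  11  89] [ 0.4924 -0.312   0.074 ] [ 0.4924 -0.3122  0.0733]
top 1 blue [402.7216 256.5155] [397 251  12  12  97] [ 0.4925 -0.1966  0.074 ] [ 0.4924 -0.1964  0.0749]
scene 0 red [383.8958 212.0764] [375 205  21  15 144] [0.5094 0.2076 0.105 ] [0.5068 0.2089 0.1027]
rect ((384.7000427246094, 212.39999389648438), (20.800003051757812, 9.800000190734863), 36.869895935058594)
scene 1 red [257.675  245.9667] [251 241  14  11 120] [ 0.4964 -0.1397  0.074 ] [ 0.4923 -0.1392  0.0702]
scene 1 yellow [212.7607 256.5641] [206 252  14  11 117] [ 0.4979 -0.2555  0.074 ] [ 0.4946 -0.2555  0.0709]
scene 1 green [189.4024 260.8902] [184 257  12   9  82] [ 0.4944 -0.3131  0.074 ] [ 0.4945 -0.3131  0.0741]
scene 1 blue [235.4124 250.9794] [229 247  13  10  97] [ 0.4963 -0.1976  0.074 ] [ 0.4949 -0.1975  0.0728]
```

View pics/crop.png

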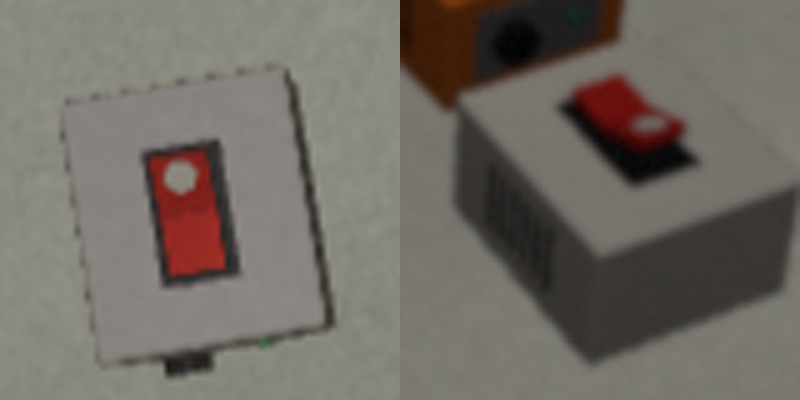

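Two-view positions agree to a few mm. The dot is at (0.530, 0.214, 0.113), with the depth height matching, and the supply's yaw is about 10°. The buttons are at x≈0.493 with 58 mm spacing, as they should be. I'll shut the fingers and travel above the rocker.

```bash
python3 -m handwheel '{"slide":[[24,-30,0],[24,-30,0],[24,-30,0],[24,-30,0],[24,-30,0],[24,-30,0],[24,-30,0],[24,-30,0],[24,-30,0],[24,-30,0],[24,-30,0],[24,-30,0]],"twist":[[0,0,0],[0,0,0],[0,0,0],[0,0,0],[0,0,0],[0,0,0],[0,0,0],[0,0,0],[0,0,0],[0,0,0],[0,0,0],[0,0,0]],"claw":[255,255,255,255,255,255,255,255,255,255,255,255]}' 40
```

```text
time: 1.1
tool_pos: [0.373, -0.2056, 0.2312]
orientation: [[0.948, 0.317, 0.0], [0.317, -0.948, -0.0], [0.0, 0.0, -1.0]]
ft_force: [1.4, -0.3, 0.4]
gripper_width: -0.0
gripper_force: 0.0
```

```bash
python3 -m handwheel '{"slide":[[23.5,-29,0],[23.5,-29,0],[23.5,-29,0],[23.5,-29,0],[23.5,-29,0],[23.5,-29,0],[23.5,-29,0],[23.5,-29,0],[23.5,-29,0],[23.5,-29,0],[23.5,-29,0],[23,-28,0]],"twist":[[0,0,0],[0,0,0],[0,0,0],[0,0,0],[0,0,0],[0,0,0],[0,0,0],[0,0,0],[0,0,0],[0,0,0],[0,0,0],[0,0,0]],"claw":[255,255,255,255,255,255,255,255,255,255,255,255]}'
python3 -m handwheel '{"slide":[[0,0,0],[0,0,0],[0,0,0]],"twist":[[0,0,0.07],[0,0,0.07],[0,0,0]],"claw":[255,255,255]}'
python3 - <<'E'
from h import *
from cell import bot
c=bot.capture("wrist");pickle.dump(c,open("w1.pkl","wb"));cv2.imwrite("pics/w1.png",c["img"][:,:,::-1]);print(c["eye"],c["attitude"])
m=mask(c,"red",120,40)
for ce,s in cents(m,100): print(ce,s,ray(c,*ce,.105),pt(c,*ce))
E
```

```text
time: 2.1
tool_pos: [0.5301, 0.2131, 0.231]
orientation: [[0.948, 0.318, -0.0], [0.318, -0.948, -0.0], [-0.0, 0.0, -1.0]]
ft_force: [0.0, -1.0, 0.1]
gripper_width: 0.0
gripper_force: 0.0
time: 2.35
tool_pos: [0.5298, 0.2116, 0.2306]
orientation: [[0.984, 0.179, -0.001], [0.179, -0.984, -0.0], [-0.001, 0.0, -1.0]]
ft_force: [0.2, 0.2, 0.3]
gripper_width: -0.0002
gripper_force: 0.0
[0.6059969  0.22497288 0.37216616] [[ 1.79328625e-01 -9.38792920e-01 -2.94124289e-01]
 [-9.83789188e-01 -1.71041601e-01 -5.38851042e-02]
 [ 2.79464969e-04  2.99019437e-01 -9.54246980e-01]]
[317.01649133 256.69434177] [ 294  211   50   89 3517] [0.51153917 0.21044563 0.105     ] [0.51079376 0.21033099 0.10289167]
```

View pics/w1.png

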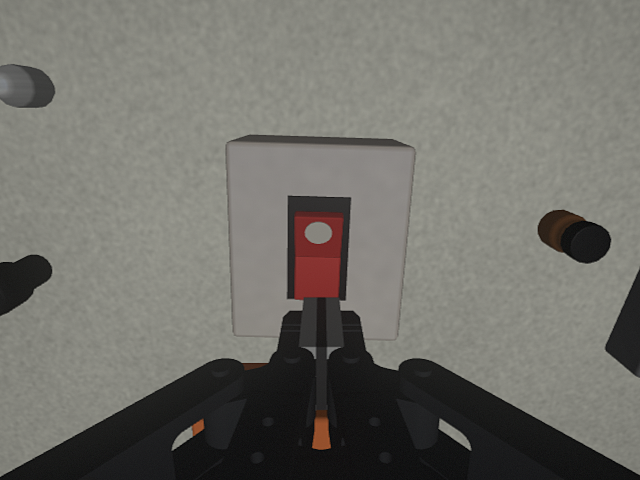

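The near view shows the dot at (318,233) on the raised half, with the shut fingers aligned to the rocker. The jar at (575,235) is clear.

```bash
python3 - <<'E'
from h import *
c=pickle.load(open("w1.pkl","rb"))
g=c["img"].astype(int);w=(g.min(2)>100)[215:252,298:340]
for ce,s in cents(w,50): print(ce+[298,215],s,ray(c,*(ce+[298,215]),.113),pt(c,*(ce+[298,215])))
E
python3 -m handwheel '{"slide":[[0,0,25],[0,0,25],[0,0,25],[0,0,20],[0,0,10],[0,0,5],[0,0,0],[0,0,0]],"twist":[[0,0,0],[0,0,0],[0,0,0],[0,0,0],[0,0,0],[0,0,0],[0,0,0],[0,0,0]],"claw":[255,255,255,255,255,255,255,255]}'
```

```text
[317.97167756 232.44880174] [  7   7  27  22 459] [0.53107081 0.21324008 0.113     ] [0.53055059 0.21315862 0.11120058]
time: 3.07
tool_pos: [0.5303, 0.211, 0.1224]
orientation: [[0.983, 0.182, 0.001], [0.182, -0.983, 0.0], [0.001, -0.0, -1.0]]
ft_force: [-0.2, 0.6, 1.4]
gripper_width: 0.0001
gripper_force: 0.0
```

```bash
python3 -m handwheel '{"slide":[[0,-2,4],[0,0,3],[0,0,3],[0,0,3],[0,0,2],[0,0,0],[0,0,0]],"twist":[[0,0,0],[0,0,0],[0,0,0],[0,0,0],[0,0,0],[0,0,0],[0,0,0]],"claw":[255,255,255,255,255,255,255]}'
python3 -m handwheel '{"slide":[[0,0,1],[0,0,0.5],[0,0,0],[0,0,0]],"twist":[[0,0,0],[0,0,0],[0,0,0],[0,0,0]],"claw":[255,255,255,255]}'
```

```text
time: 3.65
tool_pos: [0.5294, 0.2129, 0.1061]
orientation: [[0.983, 0.182, -0.001], [0.182, -0.983, -0.0], [-0.001, 0.0, -1.0]]
ft_force: [-0.6, -0.7, 0.7]
gripper_width: 0.0002
gripper_force: 0.0
time: 3.98
tool_pos: [0.5296, 0.2129, 0.1048]
orientation: [[0.983, 0.182, 0.0], [0.182, -0.983, 0.0], [0.0, 0.0, -1.0]]
ft_force: [0.4, 0.8, -0.0]
gripper_width: 0.0002
gripper_force: 0.5
```

```bash
for i in 1 2 ; do python3 -c "print('step')"; done; python3 -m handwheel '{"slide":[[0,0,0.6],[0,0,0],[0,0,0]],"twist":[[0,0,0],[0,0,0],[0,0,0]],"claw":[255,255,255]}' | grep -E "pos|ft"
python3 -m handwheel '{"slide":[[0,0,0.6],[0,0,0],[0,0,0]],"twist":[[0,0,0],[0,0,0],[0,0,0]],"claw":[255,255,255]}' | grep -E "pos|ft"
```

```text
step
step
tool_pos: [0.5296, 0.213, 0.1043]
ft_force: [1.2, 0.2, 2.2]
tool_pos: [0.5297, 0.213, 0.1039]
ft_force: [0.7, -0.4, 4.6]
```

```bash
python3 -m handwheel '{"slide":[[0,0,0.6],[0,0,0],[0,0,0]],"twist":[[0,0,0],[0,0,0],[0,0,0]],"claw":[255,255,255]}' | grep -E "pos|ft"
python3 -m handwheel '{"slide":[[0,0,0.6],[0,0,0],[0,0,0]],"twist":[[0,0,0],[0,0,0],[0,0,0]],"claw":[255,255,255]}' | grep -E "pos|ft"
```

```text
tool_pos: [0.5298, 0.213, 0.1038]
ft_force: [-1.5, -1.3, 10.0]
tool_pos: [0.5298, 0.213, 0.1038]
ft_force: [-4.7, -2.8, 15.2]
```

The tip has stopped at 103.8 mm and the force has climbed to 15 N, so the rocker is on its end stop. I'll lift off and check.

```bash
python3 -m handwheel '{"slide":[[0,0,-5],[0,0,-20],[0,0,-30],[0,0,-35],[0,0,-36],[0,0,0],[0,0,0]],"twist":[[0,0,0],[0,0,0],[0,0,0],[0,0,0],[0,0,0],[0,0,0],[0,0,0]],"claw":[255,255,255,255,255,255,255]}'
python3 - <<'E'
from h import *
from cell import bot
c=bot.capture("wrist");pickle.dump(c,open("w2.pkl","wb"));cv2.imwrite("pics/w2.png",c["img"][:,:,::-1])
g=c["img"].astype(int);w=(g.min(2)>100)[210:255,298:340]
for ce,s in cents(w,50):
    u=ce+[298,210];print(u,s,ray(c,*u,.1045),pt(c,*u))
E
```

```text
time: 5.57
tool_pos: [0.53, 0.2132, 0.2303]
orientation: [[0.983, 0.182, 0.003], [0.182, -0.983, 0.001], [0.003, -0.001, -1.0]]
ft_force: [0.2, -0.1, -0.5]
gripper_width: -0.0003
gripper_force: 0.0
[320.53860294 226.52022059] [ 10   4  27  26 544] [0.53381162 0.21370746 0.1045    ] [0.53370236 0.21368793 0.10409266]
```

View pics/w2.png

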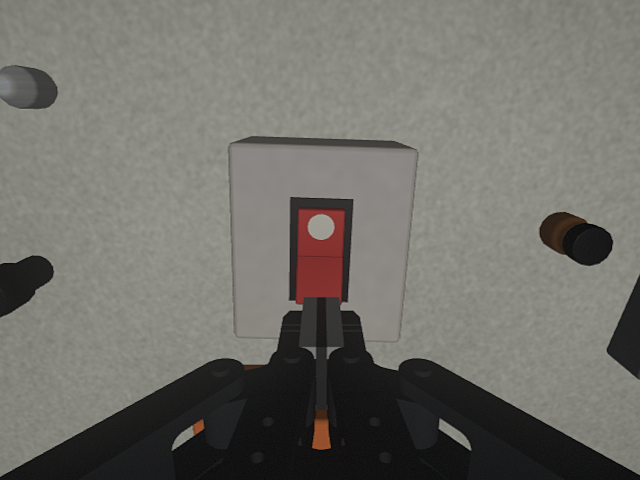

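The dot's half now lies level with the dot at 104 mm, so the rocker is on. The box at (325,240) hasn't moved. Next is blue.

```bash
python3 -m handwheel '{"slide":[[-9.2,33,0],[-9.2,33,0],[-9.2,33,0],[-9.2,33,0],[-9.2,33,0],[-9.2,33,0],[-9.2,33,0],[-9.2,33,0],[-9.2,33,0],[-9.2,33,0],[-9.2,33,0],[-9.2,33,0]],"twist":[[0,0,0],[0,0,0],[0,0,0],[0,0,0],[0,0,0],[0,0,0],[0,0,0],[0,0,0],[0,0,0],[0,0,0],[0,0,0],[0,0,0]],"claw":[255,255,255,255,255,255,255,255,255,255,255,255]}'
python3 -m handwheel '{"slide":[[0,0,0],[0,0,0],[0,0,0],[0,0,0]],"twist":[[0,0,0.09],[0,0,0.09],[0,0,0],[0,0,0]],"claw":[255,255,255,255]}'
python3 - <<'E'
from h import *
from cell import bot
c=bot.capture("wrist");pickle.dump(c,open("w3.pkl","wb"));cv2.imwrite("pics/w3.png",c["img"][:,:,::-1])
for col in H:
  for ce,s in cents(mask(c,col,120,40),300): print(col,ce,s,ray(c,*ce,.074),pt(c,*ce))
E
```

```text
time: 6.62
tool_pos: [0.492, -0.1979, 0.2265]
orientation: [[0.983, 0.182, -0.002], [0.182, -0.983, 0.001], [-0.002, -0.001, -1.0]]
ft_force: [0.9, 0.5, 0.2]
gripper_width: 0.0003
gripper_force: 0.0
time: 6.95
tool_pos: [0.4926, -0.1964, 0.227]
orientation: [[1.0, 0.005, -0.002], [0.005, -1.0, 0.001], [-0.002, -0.001, -1.0]]
ft_force: [0.3, 0.1, 0.1]
gripper_width: 0.0
gripper_force: 0.0
red [245.31004367 218.8760917 ] [ 221  195   49   48 1832] [ 0.49390074 -0.14076556  0.074     ] [ 0.49352935 -0.14049456  0.07256565]
yellow [399.45973847 219.69649002] [ 378  198   44   44 1453] [ 0.49390666 -0.25440457  0.074     ] [ 0.49352363 -0.25469596  0.0725206 ]
green [484.68122271 226.83187773] [458 202  42  40 458] [ 0.48880145 -0.3178907   0.074     ] [ 0.48845819 -0.31840335  0.0727574 ]
blue [322.40449438 219.35603933] [ 302  198   42   43 1424] [ 0.49385073 -0.19759243  0.074     ] [ 0.49385662 -0.19759233  0.07402272]
```

View pics/w3.png

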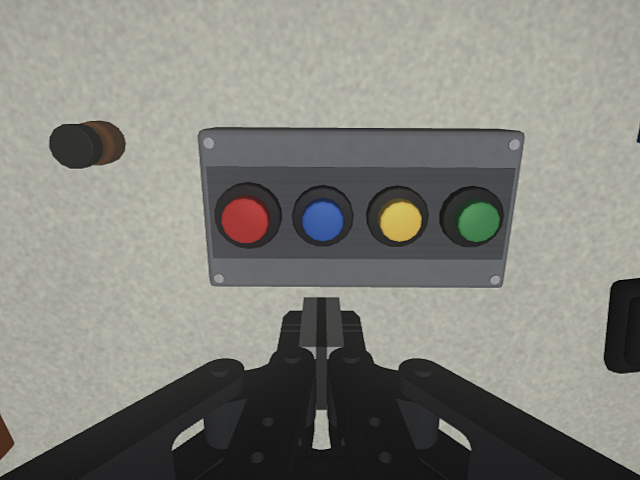

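The console shows red (245,219), blue (322,219), yellow (399,220) and green (480,221). Blue is at (0.494, −0.198), within 2 mm of the TCP, so I'll descend and press.

```bash
python3 -m handwheel '{"slide":[[1,1,25],[0,0,35],[0,0,35],[0,0,28],[0,0,15],[0,0,7],[0,0,0],[0,0,0]],"twist":[[0,0,0],[0,0,0],[0,0,0],[0,0,0],[0,0,0],[0,0,0],[0,0,0],[0,0,0]],"claw":[255,255,255,255,255,255,255,255]}' | grep -E "pos|ft"
python3 -m handwheel '{"slide":[[0,0,3],[0,0,3],[0,0,3],[0,0,3],[0,0,2],[0,0,0],[0,0,0],[0,0,0]],"twist":[[0,0,0],[0,0,0],[0,0,0],[0,0,0],[0,0,0],[0,0,0],[0,0,0],[0,0,0]],"claw":[255,255,255,255,255,255,255,255]}' | grep -E "pos|ft"
```

```text
tool_pos: [0.4943, -0.1974, 0.0841]
ft_force: [0.3, -0.2, 0.1]
tool_pos: [0.4939, -0.1975, 0.0693]
ft_force: [0.2, 0.1, -0.9]
```

```bash
python3 -m handwheel '{"slide":[[0,0,1.5],[0,0,1],[0,0,0.6],[0,0,0],[0,0,0]],"twist":[[0,0,0],[0,0,0],[0,0,0],[0,0,0],[0,0,0]],"claw":[255,255,255,255,255]}' | grep -E "pos|ft"
python3 -m handwheel '{"slide":[[0,0,0.8],[0,0,0],[0,0,0]],"twist":[[0,0,0],[0,0,0],[0,0,0]],"claw":[255,255,255]}' | grep -E "pos|ft"
```

```text
tool_pos: [0.494, -0.1975, 0.0662]
ft_force: [-0.6, 0.8, 0.0]
tool_pos: [0.494, -0.1975, 0.0659]
ft_force: [-2.6, 1.1, 6.4]
```

```bash
python3 -m handwheel '{"slide":[[0,0,0.6],[0,0,0],[0,0,0]],"twist":[[0,0,0],[0,0,0],[0,0,0]],"claw":[255,255,255]}' | grep -E "pos|ft"
```

```text
tool_pos: [0.4941, -0.1975, 0.0658]
ft_force: [-5.9, 2.7, 11.8]
```

Blue is firm at the stop (65.8 mm, 12 N). I'll lift, move over green and check both.

```bash
python3 -m handwheel '{"slide":[[0,0,-5],[0,0,-25],[0,0,-35],[0,0,-35],[0,25,-35],[0,30,-26],[0,30,0],[0,30,0],[0,0,0],[0,0,0]],"twist":[[0,0,0],[0,0,0],[0,0,0],[0,0,0],[0,0,0],[0,0,0],[0,0,0],[0,0,0],[0,0,0],[0,0,0]],"claw":[255,255,255,255,255,255,255,255,255,255]}' | grep -E "pos|ft"
python3 - <<'E'
from h import *
from cell import bot
c=bot.capture("wrist");cv2.imwrite("pics/w4.png",c["img"][:,:,::-1])
for col in H:
  for ce,s in cents(mask(c,col,120,40),300): print(col,ce,s,ray(c,*ce,.074),pt(c,*ce))
E
```

```text
tool_pos: [0.494, -0.3127, 0.2243]
ft_force: [0.3, -0.3, 0.3]
red [ 89.72289742 221.87506077] [  63  198   55   49 2057] [ 0.49404671 -0.14364676  0.074     ] [ 0.49380469 -0.14311646  0.0730863 ]
yellow [244.26508475 222.12542373] [ 223  201   44   44 1475] [ 0.49396162 -0.2568061   0.074     ] [ 0.49375844 -0.25665841  0.07323377]
blue [515.47627265  87.37359793] [ 504   32   24  112 1159] [ 0.58672575 -0.44221646  0.074     ] [ 0.59000162 -0.46976521  0.01172744]
blue [169.1744713  220.41163142] [ 148  201   43   40 1324] [ 0.49520637 -0.20195526  0.074     ] [ 0.49283412 -0.19849423  0.06490755]
```

View pics/w4.png

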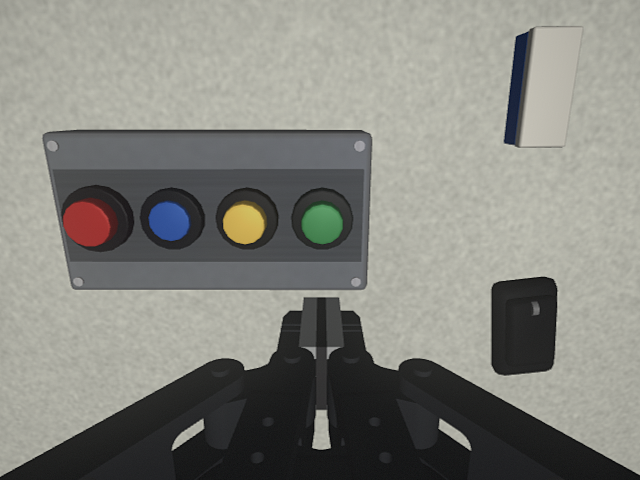

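Blue is now at 65 mm, fully in, with yellow and red still up at 73 mm. Green at (322,223) is centred under the fingers, so I'll press it.

```bash
python3 -m handwheel '{"slide":[[0,1,25],[0,0,35],[0,0,35],[0,0,28],[0,0,15],[0,0,4],[0,0,0],[0,0,0]],"twist":[[0,0,0],[0,0,0],[0,0,0],[0,0,0],[0,0,0],[0,0,0],[0,0,0],[0,0,0]],"claw":[255,255,255,255,255,255,255,255]}' | grep -E "pos|ft"
python3 -m handwheel '{"slide":[[0,0,4],[0,0,3],[0,0,3],[0,0,3],[0,0,2],[0,0,0],[0,0,0],[0,0,0]],"twist":[[0,0,0],[0,0,0],[0,0,0],[0,0,0],[0,0,0],[0,0,0],[0,0,0],[0,0,0]],"claw":[255,255,255,255,255,255,255,255]}' | grep -E "pos|ft"
```

```text
tool_pos: [0.4949, -0.3124, 0.0841]
ft_force: [0.5, 0.8, 0.7]
tool_pos: [0.4946, -0.3129, 0.0682]
ft_force: [2.1, 0.1, 2.5]
```

```bash
python3 -m handwheel '{"slide":[[0,0,1.5],[0,0,1],[0,0,0.5],[0,0,0],[0,0,0]],"twist":[[0,0,0],[0,0,0],[0,0,0],[0,0,0],[0,0,0]],"claw":[255,255,255,255,255]}' | grep -E "pos|ft"
python3 -m handwheel '{"slide":[[0,0,0.7],[0,0,0],[0,0,0]],"twist":[[0,0,0],[0,0,0],[0,0,0]],"claw":[255,255,255]}' | grep -E "pos|ft"
```

```text
tool_pos: [0.4946, -0.3129, 0.0659]
ft_force: [0.0, 2.1, 13.6]
tool_pos: [0.4947, -0.313, 0.0658]
ft_force: [-2.6, 3.8, 20.9]
```

Green is at its stop (65.8 mm, 21 N, well over 5 N). I'll release it and run the final check.

```bash
python3 -m handwheel '{"slide":[[0,0,-6],[0,0,-25],[0,0,-35],[0,0,-35],[0,0,-35],[0,0,-20],[0,0,0],[0,0,0],[0,0,0]],"twist":[[0,0,0],[0,0,0],[0,0,0],[0,0,0],[0,0,0],[0,0,0],[0,0,0],[0,0,0],[0,0,0]],"claw":[255,255,255,255,255,255,255,255,255]}' | grep -E "time|pos|ft"
python3 - <<'E'
from h import *
from cell import bot
c=bot.capture("wrist")
for col in H:
  for ce,s in cents(mask(c,col,120,40),300): print(col,ce,pt(c,*ce))
t0=pickle.load(open("top.pkl","rb"));t=bot.capture("top")
d=cv2.absdiff(t["img"],t0["img"]).max(2)>45
d[:,:]&=True
for ce,s in cents(d,8): print("diff",ce,s)
E
```

```text
time: 12.88
tool_pos: [0.4939, -0.3125, 0.2186]
ft_force: [-0.2, -0.4, -0.5]
red [ 85.84373534 222.94885031] [ 0.49370818 -0.14281823  0.07244362]
yellow [243.31311155 223.6307893 ] [ 0.4936958  -0.25670256  0.07305929]
blue [519.40743735  87.12368634] [ 0.58978882 -0.46968354  0.01187211]
blue [166.78425656 221.64212828] [ 0.49240598 -0.19786347  0.0632408 ]
diff [505.44357907 373.49354462] [  385   196   255   284 33383]
diff [257.125      241.08333333] [252 239  10   5  24]
diff [259.26086957 262.60869565] [253 259  12   6  23]
diff [286.58197717 413.9013845 ] [ 206  345  178  135 8234]
diff [357.6 396.6] [350 392  16   9  25]
diff [349.24074074 406.07407407] [339 399  23  18  54]
diff [327.11111111 405.66666667] [321 404  13   4  18]
diff [327.50480769 434.35576923] [308 425  47  33 208]
diff [305.80555556 430.30555556] [303 426   7   9  36]
diff [352.57272727 470.88181818] [343 459  21  21 110]
```

```bash
python3 - <<'E'
from h import *
from cell import bot
c=bot.capture("wrist")
print("green",c["img"][225,322],pt(c,322,225))
if pt(c,322,225)[2]>.071: bot.sign_off();print("signed off")
E
```

```text
green [ 79 140  90] [ 0.49280546 -0.31332779  0.07296716]
the job is handed in; nothing more can be done
signed off
```

The job is handed in. The rocker is fully on, then blue was pushed fully in, then green was pressed to its stop and sprang back, all in about 13 s of robot time; yellow and red were not touched, and nothing I could see in the images had shifted.

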